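# Seat a mounted mirror against the fence for inspection

### The arm

A 6-joint arm with a two-finger parallel gripper is mounted at the origin on the work surface. World frame = base frame: x ahead of the robot, y to its left, z up, the work surface at z = 0. Lengths are in mm, angles in degrees, forces in N, time in s.
With the tool pointing down it reaches from about 300 to 850 mm from the base axis. Payload 4.2 kg.
Tool frame: the origin (TCP) lies midway between the tips of the shut fingers; the grasp point (between the pads) lies 19 mm behind it; x points along the fingers, y is the direction in which the jaws open and shut, and the axes are right-handed (so a half turn about x gives the same grasp; the last joint's range is limited). The gripper opens to 91 mm and grips with 3 to 60 N. Pads are 32 mm wide; open, the fingers measure 118 mm over their backs; the gripper's body (76 mm by 178 mm) begins 60 mm behind the grasp point.
Start: joints at [66.864, 18.312, 89.639, -0, 72.044, -1.146], TCP at [215.31, 533.183, 213.976] pointing down, gripper open.
Joint ranges: [-177.97, 177.97], [-48.28, 115.42], [12.27, 149.76], [-77.06, 257.06], [2.81, 150.46], [-146.56, 146.56]. Speed limits (degrees/s): [147.25, 147.25, 180, 180, 180, 180].

### API

Orientations are given as [roll, pitch, yaw] about the fixed x, y, z axes, in that order (R = Rz(yaw) Ry(pitch) Rx(roll)).
In Python, from workcell import * gives the robot as it stands.
- The arm moves only by the shell command python3 -m handwheel 'ROWS' [FORCE]. ROWS is a JSON object of lists of equal length, an entry for each row: "gripper": the closure, from 0 (fully open) to 1 (shut); "offset": the shift along the tool's x, y, z in mm, a list of three; "rot": the turn, a rotation vector about the tool's x, y, z in degrees, a list of three. A call has 1 to 5 rows; each row is the pose to reach, as a shift and turn from the pose commanded when the call began, along the tool's axes at that moment; what a row does not reach only later rows make up. A row lasts 1/12 s, in which the tool goes at most 41.7 mm and 7.16 degrees, less where a joint would pass 70% of its speed; a pose out of reach is approached as far as the arm can. A call with a gripper value outside its range is refused whole. The fingers move at their own pace and stop on an object; FORCE is the grip in N (left out, the last holds). Time passes only in rows, so rows that repeat a pose let the fingers close. It gives the time, the measured TCP pose, the force and the opening at its end, in the units of the state.
- state(): the state, without advancing time (a new reading comes with each control period).
- grab_frame(name): name is "side" or "top" or "wrist"; returns the picture (400x640x3 uint8, red, green, blue); there is no depth.
- camera_params(name): a dict with "fx", "fy", "cx", "cy" (pixels), "position" and "attitude" of the camera in the world; the wrist camera has in their place "hand_eye" (4x4, takes a point from camera to tool coordinates, whose origin is the TCP and whose axes are the tool frame's). Camera axes: x right, y up, looking along -z (the intrinsics and any distortion apply to the point x, -y, -z); pixel columns grow to the right and rows downward; lengths in mm; the calibration is good to about 2 mm. A picture is of the moment at which its call begins: read the wrist's pose just before it. camera_params takes no time and is no camera call.
- job_done(): hands the job in, once; it reports no verdict.
The state is a dict: "time_s": time; "qpos": joint angles; "qvel": joint speeds; "effort": joint torques, N m; "ee_pos": TCP position; "ee_rot": TCP orientation; "force": force on the tool from outside, world axes, zero at the start; "torque": the same for the moment, N m; "gripper_width": finger opening in mm.
Only numpy, scipy, OpenCV 4.12 (cv2) and the standard library are available. Lean on these libraries where they do the work, as an engineer would, in place of code of your own. Each camera call takes 0.05 s, during which the arm holds its last target.

### The job

Gently slide the big mounted mirror across the breadboard into the corner of the fence, so that one flat side lies flush against the long rail and the next against the short end stop, and leave it there, ready for the microscope. Push it along the surface with the fingertips: do not pick it up or tip it, never touch the mirror's optical face, and leave the other things where they are.

Things in the scene. Friction and masses are not known exactly. Their poses are not given: they have to be found in the camera images.
- mirror: The mounted mirror, lying on the board, face up: black square metal cell 96 x 96 mm, 22 mm high, the four corners cut off by 14 mm (each flat side is 68 mm long), round gold mirror inside; loose, 0.3 to 0.6 kg, slides at 2 to 5 N, in jerks up to 12 N. Origin: centre of its underside; x and y axes square to the flat sides, z up. At the start turned at most 23 degrees from the board's axes.
- optic: The gold-coated round mirror itself, 75 mm diameter, fixed in the cell, its face 17 mm above the cell's underside, that is 5 mm below the cell's rim. Not to be touched. Same origin and axes as mirror.
- board: Aluminium optical breadboard, 300 mm (its x) by 450 mm (its y), 12 mm thick, with a grid of small holes, fixed to the bench. Origin: centre of its underside, on the bench; x points away from the robot, z up.
- rail_face (a point): Foot of the face of the long fence rail that the mirror is pushed against, midway along it, on the board's top, at x = +105 mm, y = 0 of the board; axes as the board's. The face looks to -x. The dark steel rail runs along the board's y from -200 to +200 mm near the far edge, 20 mm wide, 14 mm high, with three screw heads 5 mm above it.
- stop: The short end stop: dark steel bar fixed on the board square to the rail, towards the board's left end (+y). 78 mm along the board's x (to within 2 mm of the rail), 20 mm along y, 14 mm high, two screw heads 5 mm above it. Origin: centre of its underside, on the board's top; axes parallel to the board's. The face the mirror is pushed against looks to -y, at y = -10 mm.
- wash_bottle: Bystander: upright blue wash bottle with a bent white spout, 64 mm diameter, 190 mm high, on the bench to the left of the board. Origin at the centre of its underside.
- swab_jar: Bystander: small jar, 60 mm diameter, 65 mm high, on the bench off the board's near left corner. Origin at the centre of its underside.
- spare_ring: Bystander: black spare retaining ring, 54 mm diameter, 12 mm high, lying on the board near its near left corner. Origin at the centre of its underside.
- lens_spanner: Bystander: steel lens spanner, a 150 mm bar with two jaws, 13 mm high, lying on the bench to the right of the board. Origin at the centre of its underside.
Things that resemble listed ones, but are neither listed nor needed, are in the scene too. What is shaped like the mirror but purple or red is not meant.

How it is judged (in metres and radians):
At the end, for the whole second after the job is handed in: The mirror lies flat and at rest on the breadboard in the corner of the fence, with less than 2.5 mm of gap at the rail and at the end stop (mirror's centre 57 mm from origin in the board's x, 58 mm from the stop's origin in y) and its sides parallel to them within 0.03 rad (x of mirror in the frame of board between 0.0545 and 0.0595 m and y of mirror in the frame of stop between -0.0605 and -0.0555 m and angle between the x axis of mirror and the x axis of board, either way round below 0.03 rad and z of mirror in the frame of board below 0.014 m and angle between mirror's own z axis and vertical below 0.03 rad and linear speed of mirror below 0.01 m/s); the robot touches nothing.
It fails at once if the mirror is picked up (more than 4 mm off the board) (z of mirror in the frame of board above 0.016 m).
It fails at once if the mirror is tipped (angle between mirror's own z axis and vertical above 0.09 rad).
It fails at once if the mirror is shoved or flung (faster than 0.4 m/s) instead of slid gently (linear speed of mirror above 0.4 m/s).
It fails at once if the optical face is touched (contact force between any of the arm, the fingers and optic above 0.3 N).
It fails at once if a bystander is disturbed (moved more than 15 mm) (distance of any of wash_bottle, swab_jar, spare_ring, lens_spanner from where it was at the start of the episode above 0.015 m).
It also fails if it takes over 64 s, if anything falls off the work surface, if the arm or the gripper's body presses on something with over 40 N, if the wrist force passes 120 N, or if a joint passes its speed limit or range.

## Working session

There is one attempt and no reset: what is moved stays moved. The work goes in short steps, Python scripts to look and compute and a shell command to move; the robot and the scene stay as the last step left them, time stands still between calls to the robot, and variables do not carry over. Pictures are saved under pics/ and viewed, and the job is handed in when it is done.

```bash
mkdir -p pics; ls
python3 - <<'E'
from workcell import *
import cv2
s=state();print({k:s[k] for k in('time_s','ee_pos','ee_rot','gripper_width','force')})
for n in('top','side','wrist'):
    cv2.imwrite(f'pics/{n}0.png',grab_frame(n)[:,:,::-1]);print(n,camera_params(n))
E
```

```text
pics
{'time_s': 0.0, 'ee_pos': array([215.10497312, 532.69453346, 213.11763065]), 'ee_rot': array([ -90.46509209,   89.89753434, -112.45605651]), 'gripper_width': 91.31239599456038, 'force': array([-0.5836566 ,  0.49914537, -0.04588374])}
top {'fx': 503.26105251705286, 'fy': 503.26105251705286, 'cx': 320.38880802830744, 'cy': 196.09944969352074, 'position': array([ 396.6575846 ,  -15.48533313, 1314.06988282]), 'attitude': array([  6.97928681,  -0.31473587, -90.69613321])}
side {'fx': 367.9622005147983, 'fy': 367.9622005147983, 'cx': 317.7713683591228, 'cy': 198.39680794412394, 'position': array([ 271.242364  , -814.36924384,  695.86107104]), 'attitude': array([ 51.62943201,  -0.96648011, -18.31746216])}
wrist {'fx': 352.23330614650416, 'fy': 352.23330614650416, 'cx': 320.5751515850197, 'cy': 202.59551508720799, 'hand_eye': array([[ 2.01711788e-04,  2.33314221e-01, -9.72401375e-01,
        -1.71053839e+02],
       [ 9.99999955e-01,  1.67138341e-04,  2.47539274e-04,
         4.60429104e-01],
       [ 2.20279986e-04, -9.72401381e-01, -2.33314177e-01,
        -6.52002938e+01],
       [ 0.00000000e+00,  0.00000000e+00,  0.00000000e+00,
         1.00000000e+00]])}
```

View pics/top0.png

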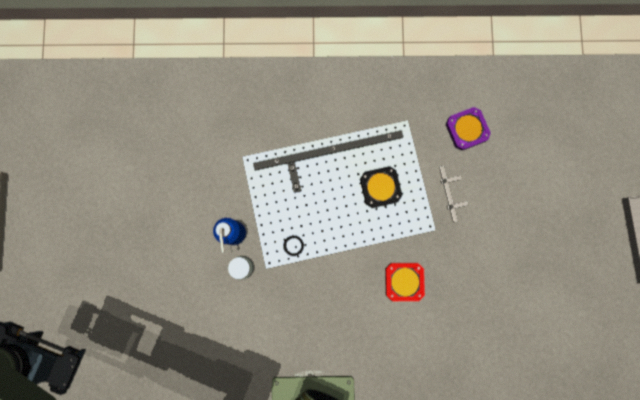

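View pics/side0.png

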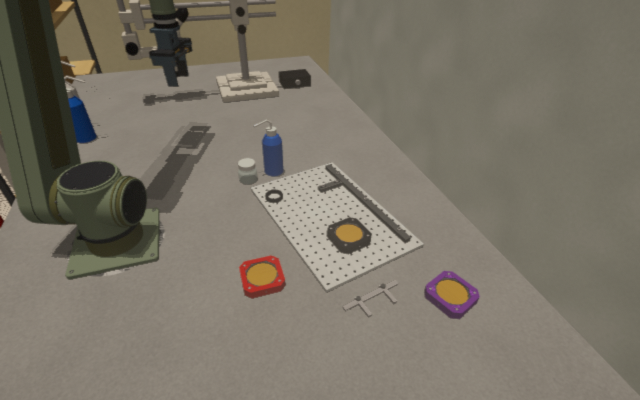

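View pics/wrist0.png

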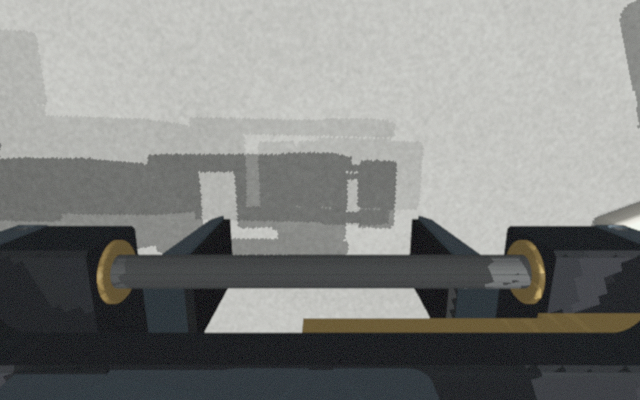

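The top view shows three mirror-like things: a black cell on the board at (381,187), a red one at (405,282) and a purple one at (468,128). I choose the black one on the board, and check it in an enlarged crop.

Run:
```python
import cv2
a=cv2.imread('pics/top0.png')
cv2.imwrite('pics/c1.png',cv2.resize(a[110:275,235:445],(798,627-27),interpolation=cv2.INTER_CUBIC))
cv2.imwrite('pics/c2.png',cv2.resize(a[155:220,345:415],None,fx=9,fy=9,interpolation=cv2.INTER_CUBIC))
cv2.imwrite('pics/c3.png',cv2.resize(a[145:200,240:320],None,fx=10,fy=10,interpolation=cv2.INTER_CUBIC))
```

```text
(no output)
```

View pics/c1.png

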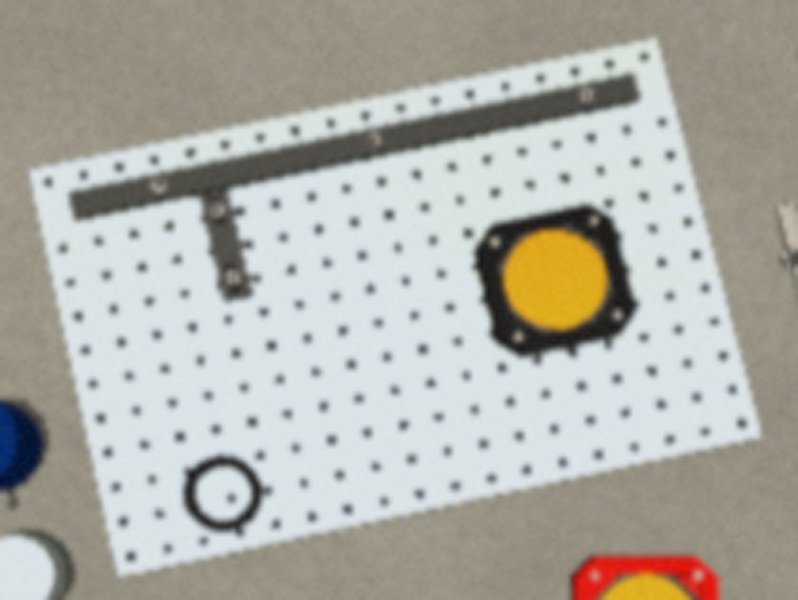

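View pics/c2.png

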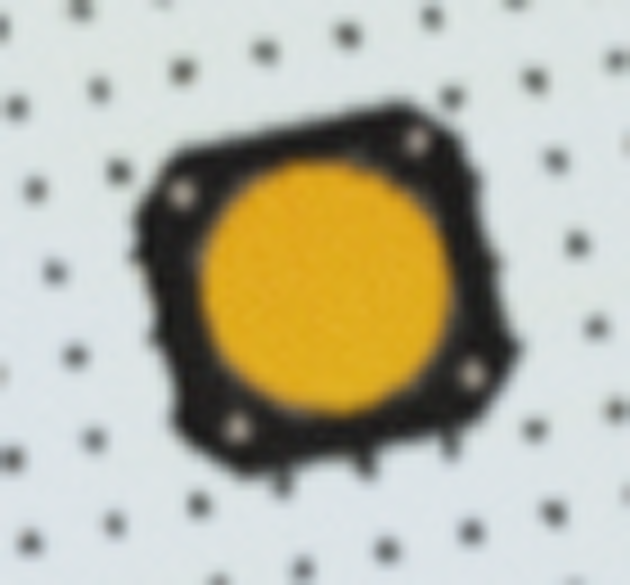

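View pics/c3.png

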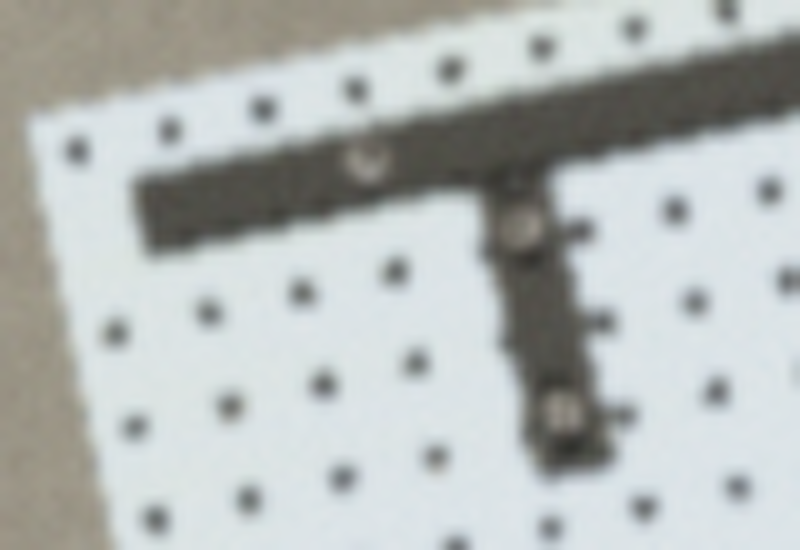

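```bash
cat > h.py <<'E'
from workcell import *
import numpy as np, cv2
from scipy.spatial.transform import Rotation as Ro
from scipy.optimize import least_squares
def cam(n,st=None):
    p=camera_params(n); K=np.array([p['fx'],p['fy'],p['cx'],p['cy']])
    if n=='wrist':
        Rt=Ro.from_euler('xyz',st['ee_rot'],degrees=True).as_matrix()
        H=np.array(p['hand_eye']); return K,Rt@H[:3,3]+st['ee_pos'],Rt@H[:3,:3]
    return K,np.array(p['position']),Ro.from_euler('xyz',p['attitude'],degrees=True).as_matrix()
def back(c,uv,z):
    K,t,R=c; uv=np.atleast_2d(uv).astype(float); z=np.broadcast_to(z,len(uv))
    d=np.c_[(uv[:,0]-K[2])/K[0],-(uv[:,1]-K[3])/K[1],-np.ones(len(uv))]@R.T
    return t+d*((z-t[2])/d[:,2])[:,None]
def proj(c,P):
    K,t,R=c; q=(np.atleast_2d(P)-t)@R
    return np.c_[K[0]*q[:,0]/-q[:,2]+K[2],-K[1]*q[:,1]/-q[:,2]+K[3]]
def rigid(L,W):
    L=np.array(L,float)[:,:2];W=np.array(W)[:,:2]
    f=lambda p:(L@np.array([[np.cos(p[2]),np.sin(p[2])],[-np.sin(p[2]),np.cos(p[2])]])+p[:2]-W).ravel()
    r=least_squares(f,[*(W.mean(0)),0.2]);return r.x,r.fun.reshape(-1,2)
E
python3 - <<'E'
from h import *
np.set_printoptions(precision=2,suppress=True)
c=cam('top')
u=lambda P,s,o:(np.array(P,float)+.5)/s-.5+o
b=back(c,u([(30,170),(657,38),(761,437),(120,576)],(3.8,600/165),(235,110)),12)
p,r=rigid([(150,225),(150,-225),(-150,-225),(-150,225)],b);print('board',p,np.degrees(p[2]),r)
m=back(c,u([(181,193),(416,140),(473,375),(237,428)],9,(345,155)),34);print('mir',m,m.mean(0))
for i in range(4): print(np.linalg.norm(m[i]-m[i-1]),np.degrees(np.arctan2(*(m[i]-m[i-1])[1::-1])))
g=back(c,u((327,286),9,(345,155)),29)[0];print(g)
s=back(c,u([(521,228),(562,412)],10,(240,145)),31);st=s.mean(0);print('stop',s,st)
cs,sn=np.cos(p[2]),np.sin(p[2]);B=np.array([[cs,sn],[-sn,cs]])
print('in board: mirror',B@(g[:2]-p[:2]),B@(m.mean(0)[:2]-p[:2]),'stop',B@(st[:2]-p[:2]))
for n,uv,z in(('ring',(293,245),24),('bottle',(229,232),100),('jar',(239,267),65),('redl',(405,282),20)):
  w=back(c,uv,z)[0];print(n,w,B@(w[:2]-p[:2]))
rf=back(c,u([(152,255),(470,188),(800,120)],10,(240,145)),26);print('railtopnear in board',[(B@(x[:2]-p[:2])) for x in rf])
E
```

```text
board [564.25 -70.82   0.21] 12.000469466968996 [[ 0.68  1.55]
 [ 0.9  -1.04]
 [-0.33 -2.19]
 [-1.26  1.68]]
mir [[ 604.12 -139.13   34.  ]
 [ 618.75 -206.9    34.  ]
 [ 550.69 -221.17   34.  ]
 [ 536.28 -153.52   34.  ]] [ 577.46 -180.18   34.  ]
69.35679067201166 11.97572259749251
69.33139249426144 -77.8219045449154
69.54025068766545 -168.15417983239234
69.17332418368201 102.02674687850353
[ 577.47 -180.87   29.  ]
stop [[629.38  48.96  31.  ]
 [581.2   38.66  31.  ]] [605.29  43.81  31.  ]
in board: mirror [  -9.95 -110.39] [  -9.82 -109.71] stop [ 63.97 103.6 ]
ring [429.6   46.92  24.  ] [-107.23  143.16]
bottle [460.66 197.06 100.  ] [-45.63 283.57]
jar [376.35 177.81  65.  ] [-132.1   282.26]
redl [ 332.72 -236.74   20.  ] [-260.97 -114.15]
railtopnear in board [array([103.54, 198.54]), array([102.75, 114.36]), array([101.53,  26.75])]
```

The crop confirms the black cell with its gold disc. It is nearly parallel to the board (both about 12° in world). The stop measures x=64 in board, where 64 is expected, so the measurement is consistent. Plan: push +x to the rail with two fingertips, then +y along the rail to the stop.

```bash
cat >> h.py <<'E'
BO=np.array([564.25,-70.82]);BA=np.radians(12.0)
BR=np.array([[np.cos(BA),-np.sin(BA)],[np.sin(BA),np.cos(BA)]])
def tell(bx,by,z,zaxis_dir=None):
    "offset in tool axes to get TCP to board coords bx,by, world z; zaxis_dir: board-angle wanted for tool z"
    s=state();R=Ro.from_euler('xyz',s['ee_rot'],degrees=True).as_matrix()
    w=np.r_[BO+BR@[bx,by],z]
    print('t',round(s['time_s'],2),'board xy',(BR.T@(s['ee_pos'][:2]-BO)).round(1),'z',s['ee_pos'][2].round(1),'w',round(s['gripper_width'],1),'F board',(BR.T@s['force'][:2]).round(1),s['force'][2].round(1))
    print('offset',(R.T@(w-s['ee_pos'])).round(1),'tool x',R[:,0].round(3),'y',R[:,1].round(3),'z',R[:,2].round(3))
    a=np.degrees(np.arctan2(R[1,2],R[0,2])-BA);print('tool z angle in board',a.round(2))
    if zaxis_dir is not None: print('rot about tool x',((-(zaxis_dir-a)+180)%360-180).round(2), 'q6',s['qpos'][5].round(1))
E
python3 -c "
from h import *
tell(-100,-110,210,0)"
```

```text
t 0.15 board xy [-216.  663.] z 213.3 w 91.2 F board [-0.1  0.1] 0.0
offset [   4.1 -576.1  528.3] tool x [-0.001 -0.001 -1.   ] y [ 0.374  0.927 -0.001] z [ 0.927 -0.374 -0.   ]
tool z angle in board -33.99
rot about tool x -33.99 q6 -1.1
```

```bash
python3 -m handwheel '{"gripper":[0.6,0.6,0.6,0.6,0.6],"offset":[[0,-576,528],[0,-576,528],[0,-576,528],[0,-576,528],[0,-576,528]],"rot":[[-7,0,0],[-14,0,0],[-21,0,0],[-28,0,0],[-34,0,0]]}' 20; python3 -c "
from h import *
tell(-100,-110,210,0)"
```

```text
time_s: 0.57
ee_pos: [286.6, 341.6, 213.7]
ee_rot: [-116.9, 90.0, -104.8]
force: [0.8, 0.2, 0.0]
gripper_width: 61.0
t 0.57 board xy [-185.8  461.1] z 213.7 w 61.0 F board [0.8 0. ] 0.0
offset [   3.9 -571.2   84.9] tool x [-0. -0. -1.] y [-0.209  0.978 -0.   ] z [ 0.978  0.209 -0.   ]
tool z angle in board 0.09
rot about tool x 0.09 q6 -53.6
```

```bash
python3 -m handwheel '{"gripper":[0.6,0.6,0.6,0.6,0.6],"offset":[[0,-571,85],[0,-571,85],[0,-571,85],[0,-571,85],[0,-571,85]],"rot":[[0,0,0],[0,0,0],[0,0,0],[0,0,0],[0,0,0]]}';  python3 -c "
from h import *
tell(-100,-110,100,0)"
```

```text
time_s: 0.98
ee_pos: [358.4, 145.9, 214.0]
ee_rot: [18.0, 90.0, 29.8]
force: [1.1, -0.3, 0.4]
gripper_width: 36.4
t 0.98 board xy [-156.3  254.8] z 214.0 w 36.4 F board [ 1.  -0.5] 0.4
offset [ 114.  -364.6   57.8] tool x [ 0.  0. -1.] y [-0.203  0.979  0.   ] z [0.979 0.203 0.   ]
tool z angle in board -0.26
rot about tool x -0.26 q6 -81.3
```

```bash
python3 -m handwheel '{"gripper":[0.6,0.6,0.6,0.6,0.6],"offset":[[0,-364,54],[0,-364,54],[0,-364,54],[0,-364,54],[0,-364,54]],"rot":[[0,0,0],[0,0,0],[0,0,0],[0,0,0],[0,0,0]]}';  python3 -c "
from h import *
tell(-100,-110,60,0)"
```

```text
time_s: 1.4
ee_pos: [430.3, -49.9, 214.1]
ee_rot: [16.9, 90.0, 28.5]
force: [-0.0, 1.0, -0.1]
gripper_width: 36.7
t 1.4 board xy [-126.7   48.3] z 214.1 w 36.7 F board [0.2 1. ] -0.1
offset [ 154.1 -158.2   27.5] tool x [ 0.  0. -1.] y [-0.202  0.979  0.   ] z [0.979 0.202 0.   ]
tool z angle in board -0.32
rot about tool x -0.32 q6 -109.8
```

```bash
python3 -m handwheel '{"gripper":[0.6,0.6,0.6,0.6,0.6],"offset":[[0,-40,7],[0,-80,14],[50,-120,21],[80,-158,26],[110,-158,26]],"rot":[[0,0,0],[0,0,0],[0,0,0],[0,0,0],[0,0,0]]}';  python3 -m handwheel '{"gripper":[0.6,0.6,0.6,0.6],"offset":[[30,0,0],[44,0,0],[44,0,0],[44,0,0]],"rot":[[0,0,0],[0,0,0],[0,0,0],[0,0,0]]}';  python3 - <<'E'
from h import *
tell(-100,-110,18,0)
cv2.imwrite('pics/w1.png',grab_frame('wrist')[:,:,::-1])
a=grab_frame('top')[:,:,::-1]
cv2.imwrite('pics/t1.png',cv2.resize(a[110:275,235:445],(800,600),interpolation=cv2.INTER_CUBIC))
E
```

```text
time_s: 1.82
ee_pos: [488.6, -196.2, 115.9]
ee_rot: [-39.9, 89.6, -28.3]
force: [0.6, 0.5, 0.1]
gripper_width: 36.6
time_s: 2.15
ee_pos: [485.7, -192.3, 71.0]
ee_rot: [142.4, 89.9, 154.1]
force: [-0.2, -0.2, 0.2]
gripper_width: 36.7
t 2.15 board xy [-102.1 -102.5] z 71.0 w 36.7 F board [-0.2 -0.2] 0.2
offset [52.9 -7.6  2.2] tool x [-0.002  0.001 -1.   ] y [-0.203  0.979  0.001] z [ 0.979  0.203 -0.001]
tool z angle in board -0.3
rot about tool x -0.3 q6 -124.6
```

View pics/w1.png

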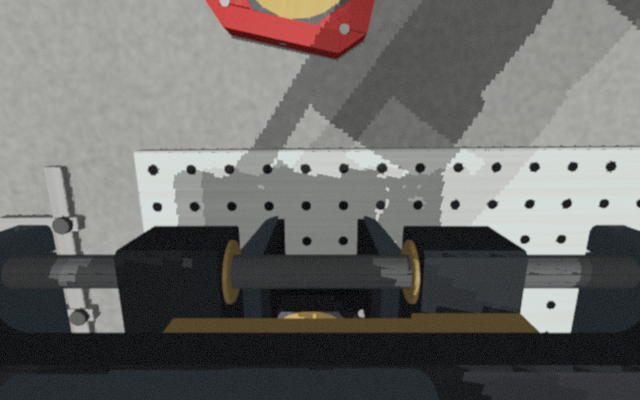

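View pics/t1.png

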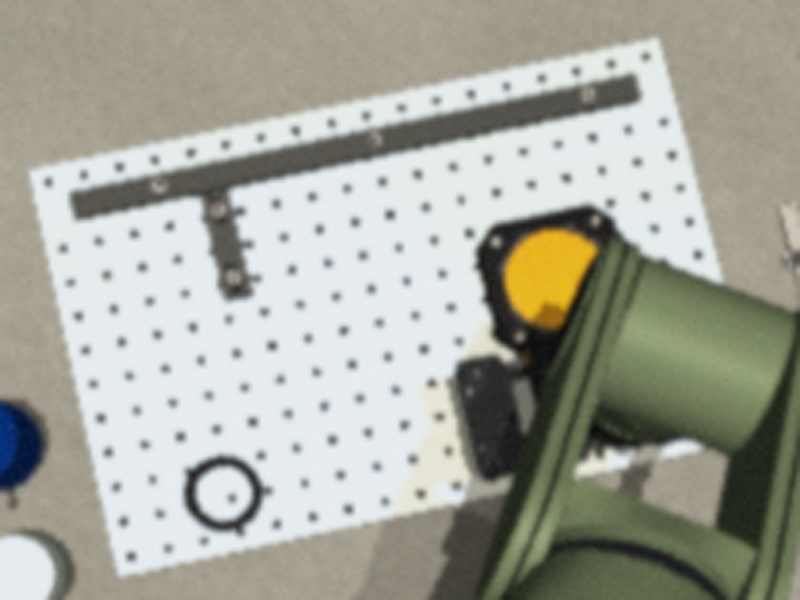

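The wrist camera faces away from the mirror; its view shows the red decoy at the top. In the top view the mirror is partly hidden by the arm. I'll turn the tool 180° so the wrist camera sees the mirror and the rail.

```bash
for i in 1 2 3 4 5; do python3 -m handwheel '{"gripper":[0.6,0.6,0.6,0.6,0.6],"offset":[[0,0,0],[0,0,0],[0,0,0],[0,0,0],[0,0,0]],"rot":[[7.1,0,0],[14.2,0,0],[21.3,0,0],[28.4,0,0],[35.5,0,0]]}' >/dev/null; done;  python3 - <<'E'
from h import *
tell(-100,-110,18,180)
cv2.imwrite('pics/w2.png',grab_frame('wrist')[:,:,::-1])
E
```

```text
t 4.33 board xy [-100.6 -103.1] z 73.6 w 36.4 F board [ 0.8 -0.8] -0.4
offset [55.6  6.8 -0.2] tool x [ 0.004 -0.002 -1.   ] y [ 0.24  -0.971  0.002] z [-0.971 -0.24  -0.003]
tool z angle in board -178.1
rot about tool x 1.9 q6 53.3
```

View pics/w2.png

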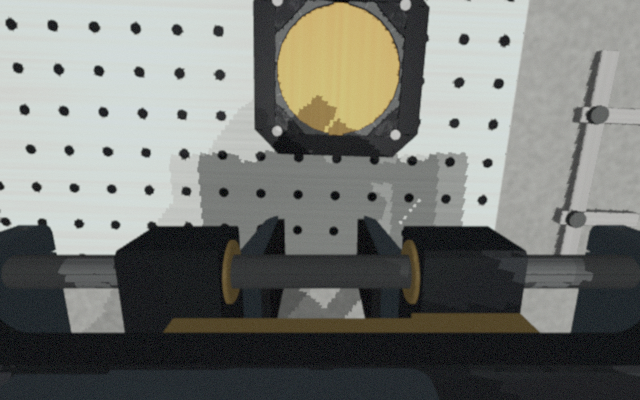

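The wrist view now shows the mirror at (340,70), with its near flat side along row 155, and the fingers at columns 270 and 370. Check its pose against the top view, then descend.

```bash
python3 - <<'E'
from h import *
c=cam('wrist',state())
m=back(c,[(277,131),(395,135),(405,5),(276,5)],34);
print((m[:,:2]-BO)@BR)
d=m[0]-m[1];print(np.degrees(np.arctan2(d[1],d[0]))-90-12)
print((back(c,[(277,155),(395,156)],34)[:,:2]-BO)@BR)
E
python3 -m handwheel '{"gripper":[0.6,0.6,0.6,0.6,0.6],"offset":[[20,3,0],[35,7,0],[48,7,0],[54,7,0],[55,7,0]],"rot":[[1.9,0,0],[1.9,0,0],[1.9,0,0],[1.9,0,0],[1.9,0,0]]}'
python3 - <<'E'
from h import *
tell(-76,-110,18,180)
cv2.imwrite('pics/w3.png',grab_frame('wrist')[:,:,::-1])
E
```

```text
[[ -43.03641618  -75.63214719]
 [ -43.33395898 -145.0637056 ]
 [  26.15280869 -145.10908613]
 [  24.05999594  -75.04517777]]
-0.2455344912991393
[[ -57.06474509  -75.64141419]
 [ -55.63214423 -146.0199908 ]]
time_s: 4.8
ee_pos: [487.7, -199.0, 16.5]
ee_rot: [-53.7, 90.0, 138.7]
force: [0.1, 0.1, 0.4]
gripper_width: 36.9
t 4.8 board xy [-101.5 -109.4] z 16.5 w 36.9 F board [0.1 0.1] 0.4
offset [ -1.5   0.8 -25.5] tool x [-0.  0. -1.] y [ 0.215 -0.977 -0.   ] z [-0.977 -0.215  0.   ]
tool z angle in board -179.58
rot about tool x 0.42 q6 54.1
```

View pics/w3.png

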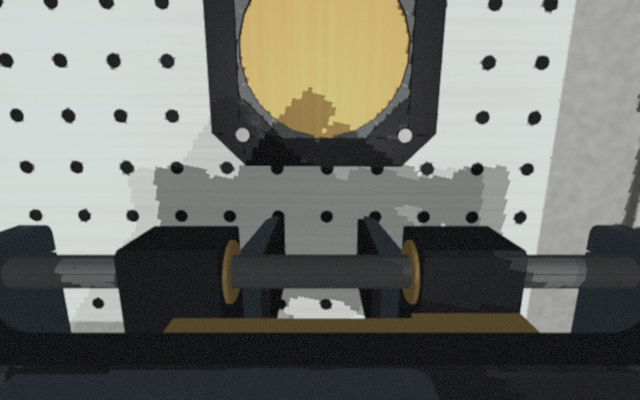

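Aligned and centred (fingers at columns 270 and 370, flat side from 250 to 400). Approach and push gently.

```bash
python3 -m handwheel '{"gripper":[0.6,0.6,0.6,0.6,0.6],"offset":[[0,0,-6],[0,0,-12],[0,0,-16],[0,0,-19],[0,0,-22]],"rot":[[0.4,0,0],[0.4,0,0],[0.4,0,0],[0.4,0,0],[0.4,0,0]]}'
python3 -m handwheel '{"gripper":[0.6,0.6,0.6,0.6,0.6],"offset":[[0,0,-2],[0,0,-4],[0,0,-6],[0,0,-8],[0,0,-10]],"rot":[[0,0,0],[0,0,0],[0,0,0],[0,0,0],[0,0,0]]}'
python3 - <<'E'
from h import *
tell(-12,-110,16.5,180)
cv2.imwrite('pics/w4.png',grab_frame('wrist')[:,:,::-1])
E
```

```text
time_s: 5.27
ee_pos: [510.0, -194.4, 16.9]
ee_rot: [153.9, 90.0, -14.2]
force: [-0.2, -0.0, -0.2]
gripper_width: 36.1
time_s: 5.68
ee_pos: [518.1, -192.3, 16.4]
ee_rot: [-24.4, 89.9, 167.5]
force: [-2.5, -0.5, 1.5]
gripper_width: 36.5
t 5.68 board xy [ -70.4 -109.2] z 16.4 w 36.5 F board [-2.6  0. ] 1.5
offset [ -0.2   0.7 -58.4] tool x [-0.002  0.    -1.   ] y [ 0.206 -0.978 -0.001] z [-0.978 -0.206  0.002]
tool z angle in board -180.09
rot about tool x -0.09 q6 56.6
```

View pics/w4.png

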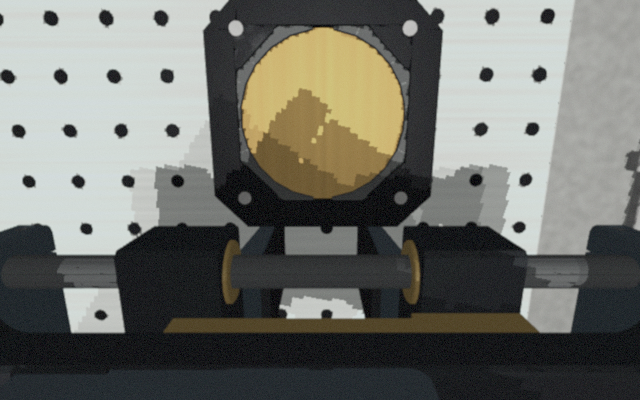

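In contact (−2.6 N), with the mirror square between columns 205 and 440. Continue.

```bash
for i in 1 2 ; do python3 -m handwheel '{"gripper":[0.6,0.6,0.6,0.6,0.6],"offset":[[0,0,-3],[0,0,-6],[0,0,-9],[0,0,-12],[0,0,-15]],"rot":[[0,0,0],[0,0,0],[0,0,0],[0,0,0],[0,0,0]]}';done
python3 - <<'E'
from h import *
tell(-7,-110,16.5,180)
cv2.imwrite('pics/w5.png',grab_frame('wrist')[:,:,::-1])
E
```

```text
time_s: 6.15
ee_pos: [534.1, -189.2, 16.3]
ee_rot: [-99.7, 90.0, 92.2]
force: [-1.1, -0.0, -1.9]
gripper_width: 36.7
time_s: 6.57
ee_pos: [548.7, -186.1, 16.5]
ee_rot: [-108.0, 90.0, 84.0]
force: [-0.9, -0.5, -1.4]
gripper_width: 36.4
t 6.57 board xy [ -39.2 -109.5] z 16.5 w 36.4 F board [-1.  -0.3] -1.4
offset [ -0.    0.4 -32.2] tool x [ 0.  0. -1.] y [ 0.206 -0.978 -0.   ] z [-0.978 -0.206 -0.   ]
tool z angle in board -180.09
rot about tool x -0.09 q6 58.2
```

View pics/w5.png

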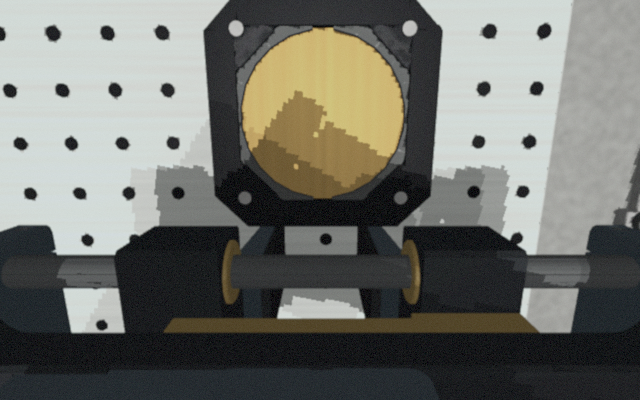

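```bash
python3 - <<'E'
from h import *
s=state();c=cam('wrist',s)
m=(back(c,[(236,28),(410,28),(400,198),(245,198)],34)[:,:2]-BO)@BR
print(m.round(1),m.mean(0),m.mean(0)-(s['ee_pos'][:2]-BO)@BR)
E
python3 -m handwheel '{"gripper":[0.6,0.6,0.6,0.6,0.6],"offset":[[0,0,-3],[0,0,-6],[0,0,-9],[0,0,-12],[0,0,-15]],"rot":[[0,0,0],[0,0,0],[0,0,0],[0,0,0],[0,0,0]]}'
python3 -m handwheel '{"gripper":[0.6,0.6,0.6,0.6,0.6],"offset":[[0,0,-3],[0,0,-6],[0,0,-8],[0,0,-10],[0,0,-11]],"rot":[[0,0,0],[0,0,0],[0,0,0],[0,0,0],[0,0,0]]}'
python3 - <<'E'
from h import *
tell(-5,-110,16.5,180)
cv2.imwrite('pics/w6.png',grab_frame('wrist')[:,:,::-1])
E
```

```text
[[  62.2  -75.6]
 [  62.1 -145.4]
 [  -7.8 -144.9]
 [  -7.7  -75.6]] [  27.22694596 -110.38466337] [65.67681016 -0.6780572 ]
time_s: 7.03
ee_pos: [563.3, -183.1, 16.6]
ee_rot: [-50.6, 90.0, 141.4]
force: [-2.9, -0.5, 0.9]
gripper_width: 36.5
time_s: 7.45
ee_pos: [574.1, -180.8, 16.6]
ee_rot: [166.8, 90.0, -1.3]
force: [-3.2, -1.3, 1.8]
gripper_width: 36.9
t 7.45 board xy [ -13.2 -109.7] z 16.6 w 36.9 F board [-3.5 -0.6] 1.8
offset [ 0.1  0.3 -8.2] tool x [ 0. -0. -1.] y [ 0.206 -0.978  0.   ] z [-0.978 -0.206 -0.   ]
tool z angle in board -180.08
rot about tool x -0.08 q6 59.5
```

View pics/w6.png

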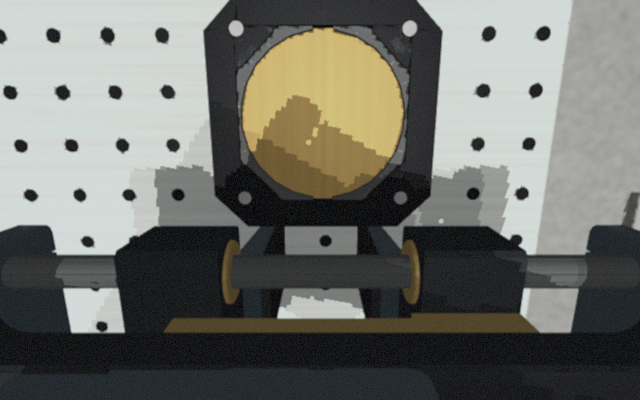

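Square and moving as one. Approach the rail at 1 mm/row.

```bash
for i in 1 2; do python3 -m handwheel '{"gripper":[0.6,0.6,0.6,0.6],"offset":[[0,0,-1],[0,0,-2],[0,0,-3],[0,0,-3]],"rot":[[0,0,0],[0,0,0],[0,0,0],[0,0,0]]}' ; python3 -c "
from h import *
tell(-5,-110,16.5,180)" | head -1;done
for i in 1 2 3; do python3 -m handwheel '{"gripper":[0.6,0.6],"offset":[[0,0,-1],[0,0,-1]],"rot":[[0,0,0],[0,0,0]]}' >/dev/null; python3 -c "
from h import *
tell(-5,-110,16.5,180)" | head -1;done
```

```text
time_s: 7.83
ee_pos: [577.0, -180.2, 16.5]
ee_rot: [-171.8, 90.0, 20.1]
force: [-2.4, -0.7, 2.3]
gripper_width: 36.3
t 7.83 board xy [ -10.3 -109.6] z 16.5 w 36.3 F board [-2.5 -0.2] 2.3
time_s: 8.17
ee_pos: [580.0, -179.6, 16.5]
ee_rot: [-178.9, 90.0, 13.0]
force: [-1.6, -0.4, 0.6]
gripper_width: 36.3
t 8.17 board xy [  -7.2 -109.6] z 16.5 w 36.3 F board [-1.6 -0. ] 0.6
t 8.33 board xy [  -6.6 -109.6] z 16.5 w 36.6 F board [-2.8  0.3] 2.1
t 8.5 board xy [  -6.6 -109.6] z 16.5 w 36.4 F board [-5.3 -0.4] 3.5
t 8.67 board xy [  -6.6 -109.6] z 16.5 w 36.6 F board [-7.7 -0.3] 5.4
```

```bash
python3 -m handwheel '{"gripper":[0.6,0.6,0.6,0.6],"offset":[[0,0,-1],[0,0,-2],[0,0,-3],[0,0,-3]],"rot":[[0,0,0],[0,0,0],[0,0,0],[0,0,0]]}' >/dev/null; python3 -c "
from h import *
tell(-5,-110,16.5,180)" | head -1
python3 -m handwheel '{"gripper":[0.6,0.6,0.6,0.6,0.6],"offset":[[0,0,3],[0,0,6],[0,0,12],[0,0,24],[0,0,40]],"rot":[[0,0,0],[0,0,0],[0,0,0],[0,0,0],[0,0,0]]}'
python3 - <<'E'
from h import *
tell(57,-198,70,-90)
cv2.imwrite('pics/w7.png',grab_frame('wrist')[:,:,::-1])
E
```

```text
t 9.0 board xy [  -6.6 -109.6] z 16.5 w 36.9 F board [-15.6  -2.4] 10.1
time_s: 9.42
ee_pos: [547.9, -186.7, 16.6]
ee_rot: [160.2, 89.8, -7.9]
force: [1.0, 0.4, 0.2]
gripper_width: 36.7
t 9.42 board xy [ -40.  -109.9] z 16.6 w 36.7 F board [1.  0.2] 0.2
offset [-53.   88.1 -97.3] tool x [ 0.003 -0.    -1.   ] y [ 0.207 -0.978  0.001] z [-0.978 -0.207 -0.003]
tool z angle in board -180.05
rot about tool x -90.05 q6 58.0
```

View pics/w7.png

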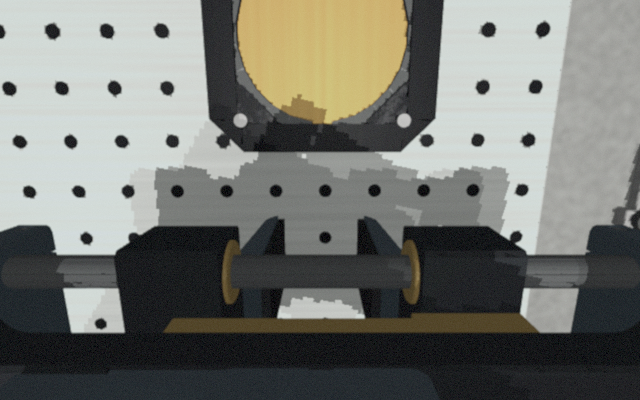

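Rail contact confirmed: it stopped at −6.6 and held 15 N. The near edge is parallel to the fingers. Now lift, turn 90° and go to the −y side.

```bash
python3 -m handwheel '{"gripper":[0.6,0.6,0.6,0.6,0.6],"offset":[[-35,0,0],[-60,20,0],[-60,50,-20],[-60,75,-50],[-60,75,-80]],"rot":[[-7.1,0,0],[-14.2,0,0],[-21.3,0,0],[-28.4,0,0],[-35.5,0,0]]}' >/dev/null
for i in 1 2 3; do python3 -m handwheel '{"gripper":[0.6,0.6,0.6],"offset":[[0,0,0],[0,0,0],[0,0,0]],"rot":[[-7,0,0],[-14,0,0],[-18.2,0,0]]}' >/dev/null; done
python3 - <<'E'
from h import *
tell(57,-190,17,-90)
cv2.imwrite('pics/w8.png',grab_frame('wrist')[:,:,::-1])
E
```

```text
t 10.63 board xy [  39.4 -184.7] z 76.4 w 36.2 F board [ 0.3 -0.2] 0.4
offset [59.5 17.4  5.3] tool x [ 0.002  0.    -1.   ] y [0.977 0.213 0.002] z [ 0.213 -0.977  0.   ]
tool z angle in board -89.68
rot about tool x 0.32 q6 -34.1
```

View pics/w8.png

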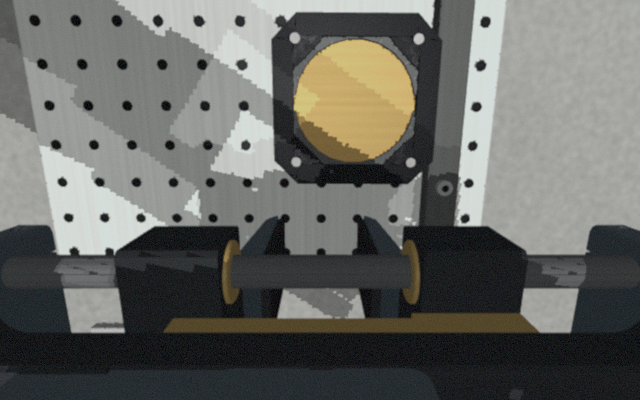

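The mirror (centre 355,100) lies against the rail at columns 435–465. Descend beside it.

```bash
python3 -m handwheel '{"gripper":[0.6,0.6,0.6,0.6,0.6],"offset":[[15,16,5],[35,16,5],[50,16,5],[58,16,5],[59.5,16,5]],"rot":[[0.3,0,0],[0.3,0,0],[0.3,0,0],[0.3,0,0],[0.3,0,0]]}' >/dev/null
python3 -m handwheel '{"gripper":[0.6,0.6,0.6,0.6,0.6],"offset":[[0,0,0],[0,0,-3],[0,0,-6],[0,0,-9],[0,0,-12]],"rot":[[0,0,0],[0,0,0],[0,0,0],[0,0,0],[0,0,0]]}' >/dev/null
python3 - <<'E'
from h import *
tell(57,-18.5,17,-90)
cv2.imwrite('pics/w9.png',grab_frame('wrist')[:,:,::-1])
E
```

```text
t 11.52 board xy [  54.8 -177.5] z 17.9 w 36.5 F board [-0.4 -0.1] 0.3
offset [   0.8    1.4 -159. ] tool x [ 0.001 -0.    -1.   ] y [0.979 0.203 0.001] z [ 0.203 -0.979  0.001]
tool z angle in board -90.3
rot about tool x -0.3 q6 -32.3
```

View pics/w9.png

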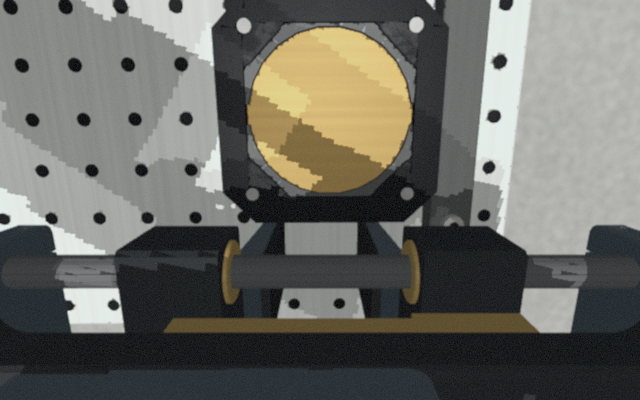

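```bash
for i in 1 2 3 4; do python3 -m handwheel '{"gripper":[0.6,0.6,0.6,0.6,0.6],"offset":[[0,0,-3],[0,0,-6],[0,0,-9],[0,0,-12],[0,0,-15]],"rot":[[0,0,0],[0,0,0],[0,0,0],[0,0,0],[0,0,0]]}' >/dev/null;  python3 -c "
from h import *
tell(57,-18.5,17,-90)" | head -1; done
python3 - <<'E'
from h import *
tell(57,-18.5,17,-90)
cv2.imwrite('pics/w10.png',grab_frame('wrist')[:,:,::-1])
E
```

```text
t 11.98 board xy [  54.6 -163. ] z 17.4 w 36.5 F board [-1.3 -3.5] 2.7
t 12.4 board xy [  54.7 -147.4] z 17.1 w 36.6 F board [-0.9 -3.7] 2.0
t 12.82 board xy [  54.7 -132.3] z 17.0 w 36.6 F board [-0.6 -3.3] 1.8
t 13.23 board xy [  54.7 -117.4] z 17.0 w 36.5 F board [-1.5 -3.1] 1.9
t 13.23 board xy [  54.7 -117.4] z 17.0 w 36.5 F board [-1.5 -3.1] 1.9
offset [ -0.    1.9 -98.9] tool x [-0.  0. -1.] y [ 0.979  0.203 -0.   ] z [ 0.203 -0.979 -0.   ]
tool z angle in board -90.28
rot about tool x -0.28 q6 -27.9
```

View pics/w10.png

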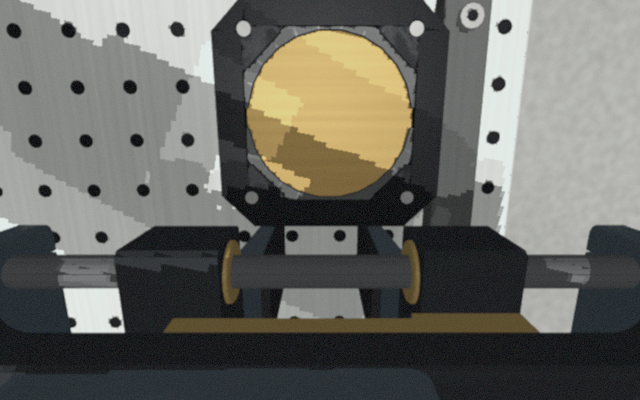

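Sliding steadily along the rail, still square. Continue.

```bash
for i in 1 2 3 4 5; do python3 -m handwheel '{"gripper":[0.6,0.6,0.6,0.6,0.6],"offset":[[0,0,-3],[0,0,-6],[0,0,-9],[0,0,-12],[0,0,-15]],"rot":[[0,0,0],[0,0,0],[0,0,0],[0,0,0],[0,0,0]]}' >/dev/null;  python3 -c "
from h import *
tell(57,-18.5,17,-90)" | head -1; done
python3 - <<'E'
from h import *
tell(57,-18.5,17,-90)
cv2.imwrite('pics/w11.png',grab_frame('wrist')[:,:,::-1])
E
```

```text
t 13.7 board xy [  54.7 -102.3] z 16.9 w 36.8 F board [-0.4 -3.3] 1.6
t 14.12 board xy [ 54.7 -87.3] z 16.9 w 36.7 F board [-1.3 -3.7] 0.0
t 14.53 board xy [ 54.9 -72.3] z 16.9 w 36.4 F board [-1.5 -2.3] -0.2
t 14.95 board xy [ 55.  -57.3] z 16.9 w 36.3 F board [-0.9 -2.4] -0.4
t 15.37 board xy [ 55.  -42.3] z 16.9 w 36.5 F board [-0.4 -2.6] -0.9
t 15.37 board xy [ 55.  -42.3] z 16.9 w 36.5 F board [-0.4 -2.6] -0.9
offset [ -0.1   1.8 -23.8] tool x [-0.  0. -1.] y [ 0.979  0.203 -0.   ] z [ 0.203 -0.979 -0.   ]
tool z angle in board -90.29
rot about tool x -0.29 q6 -21.9
```

View pics/w11.png

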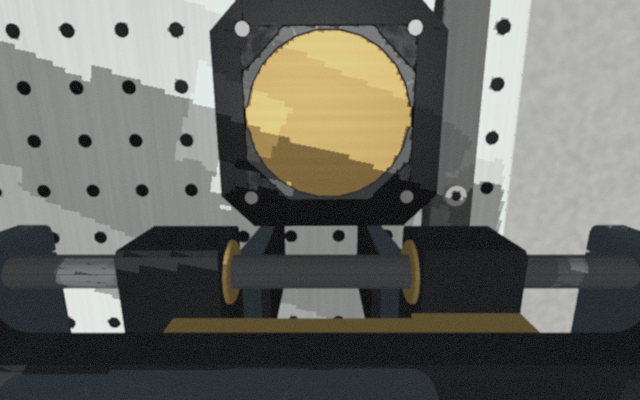

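```bash
python3 -m handwheel '{"gripper":[0.6,0.6,0.6,0.6,0.6],"offset":[[0,0,-3],[0,0,-6],[0,0,-9],[0,0,-12],[0,0,-15]],"rot":[[0,0,0],[0,0,0],[0,0,0],[0,0,0],[0,0,0]]}' >/dev/null;  python3 -c "
from h import *
tell(57,-18.5,17,-90)" | head -1
for i in 1 2 3 4 5; do python3 -m handwheel '{"gripper":[0.6,0.6,0.6],"offset":[[0,0,-1],[0,0,-2],[0,0,-2]],"rot":[[0,0,0],[0,0,0],[0,0,0]]}' >/dev/null;  python3 -c "
from h import *
tell(57,-18.5,17,-90)" | head -1; done
```

```text
t 15.83 board xy [ 55.2 -27.4] z 17.0 w 36.5 F board [-0.8 -1.9] -0.9
t 16.08 board xy [ 55.3 -25.3] z 17.1 w 36.2 F board [-0.9 -0.9] -0.2
t 16.33 board xy [ 55.3 -23.7] z 17.1 w 36.7 F board [-0.8 -2.2] -0.7
t 16.58 board xy [ 55.2 -21.6] z 17.1 w 36.7 F board [-1.1 -2.3] 0.6
t 16.83 board xy [ 55.3 -20.5] z 17.1 w 36.5 F board [-1.9 -4.4] 0.1
t 17.08 board xy [ 55.4 -20.4] z 17.2 w 36.4 F board [ -2.2 -10.7] -1.0
```

Contact with the stop: −10.7 N with the tip standing at −20.4. Press slightly more, back off and look.

```bash
python3 -m handwheel '{"gripper":[0.6,0.6,0.6],"offset":[[0,0,-1],[0,0,-2],[0,0,-2]],"rot":[[0,0,0],[0,0,0],[0,0,0]]}' >/dev/null;  python3 -c "
from h import *
tell(57,-18.5,17,-90)" | head -1
python3 -m handwheel '{"gripper":[0.6,0.6,0.6,0.6,0.6],"offset":[[0,0,3],[0,0,6],[0,0,12],[0,0,24],[0,0,30]],"rot":[[0,0,0],[0,0,0],[0,0,0],[0,0,0],[0,0,0]]}' >/dev/null
python3 -m handwheel '{"gripper":[0.6,0.6,0.6,0.6,0.6],"offset":[[-30,0,0],[-60,0,0],[-70,0,0],[-70,0,0],[-70,0,0]],"rot":[[0,0,0],[0,0,0],[0,0,0],[0,0,0],[0,0,0]]}' >/dev/null
python3 - <<'E'
from h import *
tell(-40,45,80,180)
cv2.imwrite('pics/w12.png',grab_frame('wrist')[:,:,::-1])
a=grab_frame('top')[:,:,::-1]
cv2.imwrite('pics/t12.png',cv2.resize(a[130:210,270:370],(800,640-40),interpolation=cv2.INTER_CUBIC))
E
```

```text
t 17.33 board xy [ 55.5 -20.3] z 17.4 w 36.4 F board [ -3.3 -16.6] -0.7
t 18.17 board xy [ 55.  -45.8] z 86.9 w 36.5 F board [-0.5 -0.1] -0.1
offset [  6.9 -95.5 -90.3] tool x [ 0.  0. -1.] y [0.979 0.203 0.   ] z [ 0.203 -0.979 -0.   ]
tool z angle in board -90.3
rot about tool x 89.7 q6 -22.2
```

View pics/w12.png

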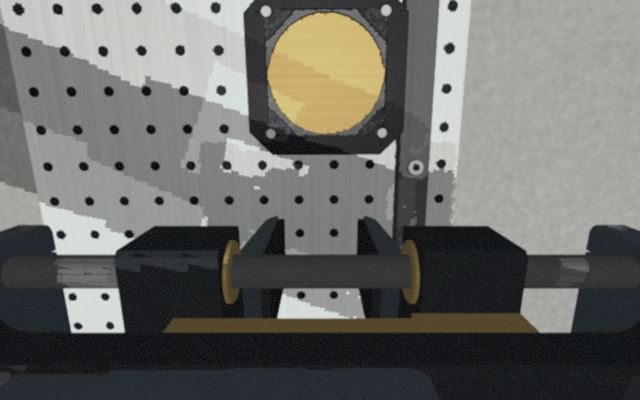

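View pics/t12.png

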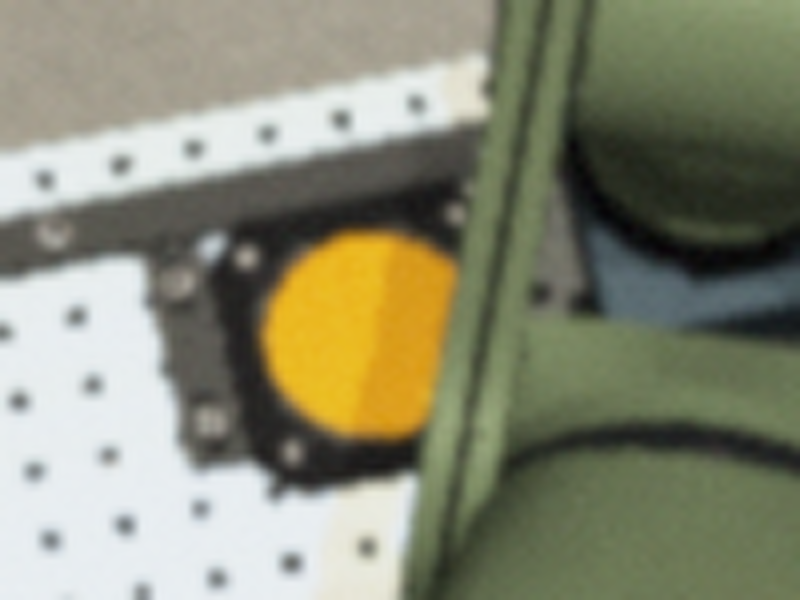

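In the corner as far as visible: the stop is at (200,360) with the cell flush to it, and the rail is above. Now re-seat against the rail with a light +x press, then verify.

```bash
python3 -m handwheel '{"gripper":[0.6,0.6,0.6,0.6,0.6],"offset":[[0,-25,0],[0,-50,0],[0,-75,-20],[0,-96,-50],[0,-96,-80]],"rot":[[7.1,0,0],[14.2,0,0],[21.3,0,0],[28.4,0,0],[35.5,0,0]]}' >/dev/null
for i in 1 2 3; do python3 -m handwheel '{"gripper":[0.6,0.6,0.6],"offset":[[0,0,0],[0,0,0],[0,0,0]],"rot":[[7,0,0],[14,0,0],[18.1,0,0]]}' >/dev/null; done
python3 - <<'E'
from h import *
tell(-30,43.5,17,180)
cv2.imwrite('pics/w13.png',grab_frame('wrist')[:,:,::-1])
E
```

```text
t 19.43 board xy [-41.6  35.2] z 85.3 w 36.3 F board [-0.3  0.6] 0.5
offset [ 68.3  -8.3 -11.8] tool x [-0.004  0.001 -1.   ] y [ 0.201 -0.98  -0.001] z [-0.98  -0.201  0.003]
tool z angle in board -180.38
rot about tool x -0.38 q6 72.1
```

View pics/w13.png

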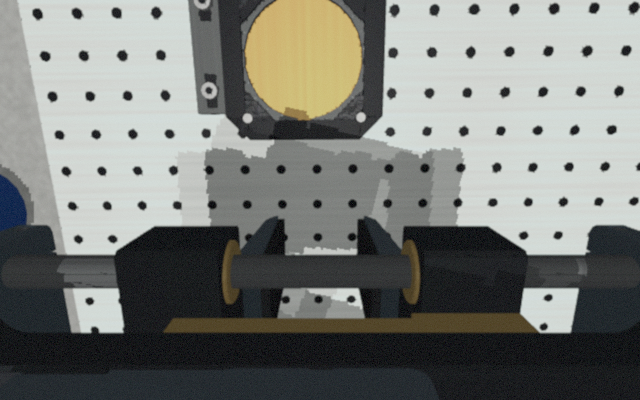

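The cell sits flush along the stop (columns 195–225). Descend and press.

```bash
python3 -m handwheel '{"gripper":[0.6,0.6,0.6,0.6,0.6],"offset":[[20,-4,0],[40,-8,0],[55,-8,0],[66,-8,0],[68,-8,0]],"rot":[[-0.4,0,0],[-0.4,0,0],[-0.4,0,0],[-0.4,0,0],[-0.4,0,0]]}' >/dev/null
python3 -m handwheel '{"gripper":[0.6,0.6,0.6,0.6,0.6],"offset":[[0,0,-8],[0,0,-16],[0,0,-24],[0,0,-27],[0,0,-29]],"rot":[[0,0,0],[0,0,0],[0,0,0],[0,0,0],[0,0,0]]}'
for i in 1 2 3 4 5 ; do python3 -m handwheel '{"gripper":[0.6,0.6,0.6],"offset":[[0,0,-1],[0,0,-2],[0,0,-2]],"rot":[[0,0,0],[0,0,0],[0,0,0]]}' >/dev/null;  python3 -c "
from h import *
tell(-6.6,43.5,17,180)" | head -1; done
```

```text
time_s: 20.32
ee_pos: [545.6, -31.1, 19.6]
ee_rot: [165.9, 89.9, -1.7]
force: [-0.5, 1.2, -0.4]
gripper_width: 36.4
t 20.57 board xy [-9.5 43. ] z 19.1 w 36.2 F board [-0.  0.] -0.2
t 20.82 board xy [-7.3 42.9] z 19.1 w 36.7 F board [0.4 0.5] -0.2
t 21.07 board xy [-6.9 43.1] z 18.8 w 36.4 F board [-4.4  0.1] 3.7
t 21.32 board xy [-6.8 43.2] z 18.7 w 36.5 F board [-8.7 -2.4] 6.8
t 21.57 board xy [-6.9 43.3] z 18.5 w 36.5 F board [-12.2  -2.5] 8.1
```

Same stop position as the first time (−6.6, now −6.8), so it is flush with the rail. Back off and move clear to look.

```bash
python3 -m handwheel '{"gripper":[0.6,0.6,0.6,0.6,0.6],"offset":[[0,0,3],[0,0,6],[0,0,12],[0,0,24],[0,0,32]],"rot":[[0,0,0],[0,0,0],[0,0,0],[0,0,0],[0,0,0]]}' >/dev/null
python3 -m handwheel '{"gripper":[0.6,0.6,0.6,0.6,0.6],"offset":[[-40,0,0],[-80,0,0],[-115,0,0],[-120,0,0],[-120,0,0]],"rot":[[0,0,0],[0,0,0],[0,0,0],[0,0,0],[0,0,0]]}' >/dev/null
python3 - <<'E'
from h import *
tell(-6.6,43.5,17,180)
cv2.imwrite('pics/w14.png',grab_frame('wrist')[:,:,::-1])
E
python3 -m handwheel '{"gripper":[0.6,0.6,0.6,0.6,0.6],"offset":[[0,40,0],[0,80,0],[0,120,0],[0,160,0],[0,200,0]],"rot":[[0,0,0],[0,0,0],[0,0,0],[0,0,0],[0,0,0]]}' >/dev/null
python3 -m handwheel '{"gripper":[0.6,0.6,0.6,0.6,0.6],"offset":[[0,30,20],[0,60,40],[0,90,50],[0,90,50],[0,90,50]],"rot":[[0,0,0],[0,0,0],[0,0,0],[0,0,0],[0,0,0]]}'
python3 - <<'E'
from h import *
a=grab_frame('top')[:,:,::-1]
cv2.imwrite('pics/top15.png',a)
cv2.imwrite('pics/t15.png',cv2.resize(a[130:210,270:370],(800,640),interpolation=cv2.INTER_CUBIC)[:600])
E
```

```text
t 22.4 board xy [-31.5  42.2] z 142.0 w 36.4 F board [-0.3  0.4] -0.3
offset [125.2  -1.4 -24. ] tool x [ 0.008 -0.    -1.   ] y [ 0.213 -0.977  0.002] z [-0.977 -0.213 -0.007]
tool z angle in board -179.69
rot about tool x 0.31 q6 72.5
time_s: 23.28
ee_pos: [534.1, -330.7, 136.3]
ee_rot: [-51.6, 89.8, 140.5]
force: [0.3, 0.6, 0.4]
gripper_width: 36.4
```

View pics/w14.png

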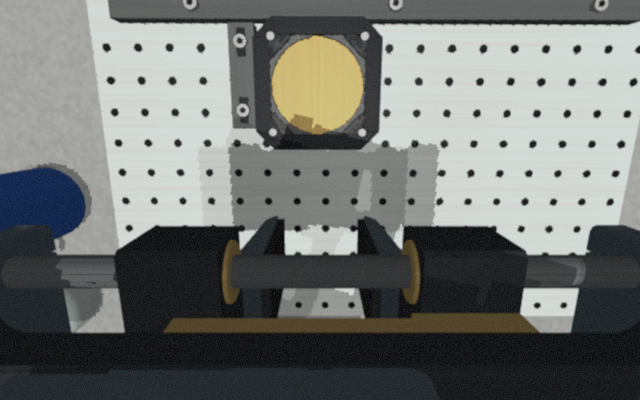

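View pics/t15.png

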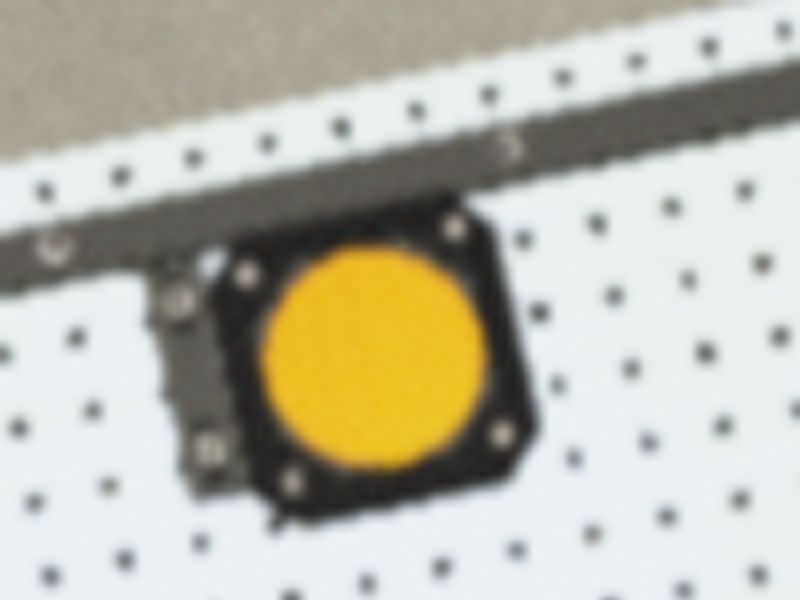

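View pics/top15.png

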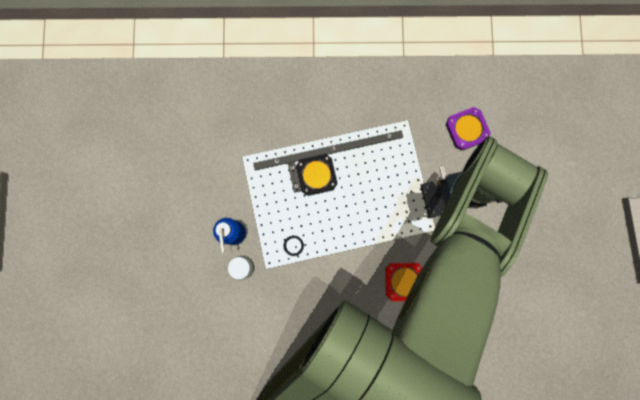

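Run:
```python
from h import *
c=cam('top');u=lambda P:(np.array(P,float)+.5)/8-.5+(270,130)
m=(back(c,u([(247,274),(455,229),(503,434),(292,483)]),34)[:,:2]-BO)@BR
s=(back(c,u([(180,300),(210,450)]),31)[:,:2]-BO)@BR
print(m.round(1),m.mean(0),s.mean(0),m.mean(0)-s.mean(0))
for i in range(4):
  d=m[i]-m[i-1];print(np.degrees(np.arctan2(d[1],d[0])).round(2))
```

```text
[[92.1 79.5]
 [91.9 10.7]
 [23.2 10.5]
 [22.5 80. ]] [57.4118522  45.16510021] [ 64.12995772 102.92970991] [ -6.71810552 -57.76460969]
-0.46
-90.23
-179.8
90.54
```

```bash
python3 -c "
from workcell import *
print(job_done())"
```

```text
the job is handed in; nothing more can be done
None
```

The black mirror is in the corner of the fence, flush with both the rail and the end stop, and I have handed the job in. I pushed it with two fingertips, first to the rail, then along the rail to the stop. A light press (about 12 N) then re-seated it against the rail.

| Check | Measured | Required |
|---|---|---|
| Mirror x in the board frame | 57.4 mm | 54.5 to 59.5 mm |
| Mirror y from the stop's origin | −57.8 mm | −60.5 to −55.5 mm |
| Angle to the board's axes | about 0.3°, no side over 0.55° | below 0.03 rad (1.7°) |

- **Precision:** these come from the last top view, with calibration good to about 2 mm. The fingertips also stopped firmly at both faces, held at 12–17 N. At the rail they stopped within 0.2 mm of the same place on both presses.
- **Disagreement:** the stop's y came out as 103.6 mm (first picture), 102.9 mm (last picture) and about 101.6 mm (from contact), all within the calibration error.
- **Other things:** the ring, jar and bottle look unmoved in the last top view. The arm hid the lens spanner in that view, so I did not check it at the end; no force was felt near it.
- **At hand-in:** the arm was clear, with the tool 136 mm up and no contact force. About 23 s of the 64 s had been used.

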